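# Unload a power module from a clamshell test fixture

## Robot

A 6-joint arm with a two-finger parallel gripper is mounted at the origin on the work surface. World frame = base frame: x ahead of the robot, y to its left, z up, the work surface at z = 0. Lengths are in m, angles in rad, forces in N, time in s.
With the tool pointing down it reaches from about 0.35 to 0.775 m from the base axis. Payload 7.3 kg.
Tool frame: the origin (TCP) lies on the centre line of the jaws, within the pads' length; the fingertips stand 11 mm ahead of it and the grasp point (between the pads) lies 8 mm behind it; z points along the fingers, y is the direction in which the jaws open and shut (so a half turn about z gives the same grasp; the last joint's range is limited). The gripper opens to 92 mm and grips with 3 to 60 N. Pads are 19 mm wide; open, the fingers measure 130 mm over their backs; the gripper's body (75 mm by 190 mm) begins 47 mm behind the grasp point.
Start: joints at [1.137, 0.342, 1.524, -0, 1.275, -0.146], TCP at [0.149, 0.503, 0.238] pointing down, gripper open.
Joint ranges: [-2.53, 2.53], [-0.77, 2.02], [0.04, 2.7], [-1, 4.14], [0.28, 2.66], [-3.11, 3.11]. Speed limits (rad/s): [2.57, 2.57, 3.14, 3.14, 3.14, 3.14].

## Interface

Orientations are given as [roll, pitch, yaw] about the fixed x, y, z axes, in that order (R = Rz(yaw) Ry(pitch) Rx(roll)).
In Python, from cell import robot gives the robot as it stands.
- The arm moves only by the tool jog_arm, never from a script. Its argument "deltas" is one flat list of numbers, 6 for each row, row after row: the shift along the world's x, y, z in units of 0.1 m (1.0 is 0.1 m), then the turn, a rotation vector about the world's x, y, z in units of 90 degrees (1.0 is 90 degrees). A call has 1 to 5 rows; each row is the pose to reach, as a shift and turn from the pose commanded when the call began; what a row does not reach only later rows make up. A row lasts 1/12 s, in which the tool goes at most 41.7 mm and 7.16 degrees, less where a joint would pass 70% of its speed; a pose out of reach is approached as far as the arm can. A call with a number of a shift or a turn outside -1 to 1 is refused whole. A call with a gripper value outside its range is refused whole. "claw" is the opening, from 0 (shut) to 1 (fully open), set as the call begins (left out, the last holds). The fingers move at their own pace and stop on an object; "newtons" is the grip in N (left out, the last holds). Time passes only in rows, so rows that repeat a pose let the fingers close. It gives the time, the measured TCP pose, the force and the opening at its end, in the units of the state.
- robot.observe(): the state, without advancing time (a new reading comes with each control period).
- robot.read_camera(name): name is "side" or "top" or "wrist"; returns the picture (384x512x3 uint8, red, green, blue); there is no depth.
- robot.camera_params(name): a dict with "fx", "fy", "cx", "cy" (pixels), "R" (3x3) and "t" (3): a world point X has camera coordinates R X + t. Camera axes: x right, y down, z forward; pixel columns grow to the right and rows downward; lengths in m; the calibration is good to about 2 mm. A picture is of the moment at which its call begins: read the wrist's pose just before it. camera_params takes no time and is no camera call; for the wrist camera it gives the pose at the moment of the call.
- robot.hand_in(): hands the job in, once; it reports no verdict.
The state is a dict: "time": time; "qpos": joint angles; "qvel": joint speeds; "joint_efforts": joint torques, N m; "tool_pos": TCP position; "tool_rot": TCP orientation; "contact_force": force on the tool from outside, world axes, zero at the start; "torque": the same for the moment, N m; "opening": finger opening in m.
Only numpy, scipy, OpenCV 4.12 (cv2) and the standard library are available. Lean on these libraries where they do the work, as an engineer would, in place of code of your own. Each camera call takes 0.05 s, during which the arm holds its last target. There are 200 camera calls.

## Task

The power module under the lid of the clamshell test fixture has passed its test: swing the lid up and over past vertical so that it stays open by itself, and lift the module out. The cradle's walls fit close along the module's long sides, so first set the module down flat on the bench and let go, then take it again by its two ends and lower it, without dropping it, into the empty cradle until it lies flat on the cradle's floor with both ends sticking out about equally. Leave the lid open and the module in the other cradle undisturbed.

Things in the scene. Friction and masses are not known exactly. Their poses are not given: they have to be found in the camera images.
- fixture: Clamshell test fixture, fixed. Origin: underside, straight below the middle of the nest; x points from the front (handle side) to the hinge at the back, y along the hinge, z up. Grey base plate, x -53 to +77, y +-55, 20 mm high. Black pedestal 60 x 30 mm with the nest on top. Hinge posts at x 60, y +-49 reach z 84 mm.
- nest (a point): Middle of the nest's floor, at z 45 mm of the fixture; the module lies here, long side along x. End walls 44 mm wide, level with the module's top (24 mm above this point), stand 2 mm from its two ends (|x| 32 to 40). Cheeks at its four corners (|x| above 24, |y| 19 to 24) reach 12 mm up. The middle of both long sides is free for fingers down to the base plate, 25 mm below this point.
- lid (a joint): Lid angle: 0 closed (level over the module), grows as it swings up and back; 1.57 upright; stop at 1.95. The hinge is free, no detent or spring: the lid (0.22 kg) falls shut below about 1.57 and falls open onto the stop beyond it. Aluminium frame with clear window, 86 mm wide, 8 mm thick, front edge 105 mm from the hinge.
- lid_handle (a point): Middle of the bar of the lid's steel D-handle: round bar 10 mm in diameter, parallel to the hinge, 62 mm free length, in the plane of the lid, 145 mm from the hinge axis, 35 mm clear gap between bar and lid edge. Closed, it lies at z 78 mm, 85 mm in front of the fixture's origin.
- lid_hinge (a point): Middle of the lid's hinge axis, at x +60, z 78 mm of the fixture. The axis lies along the fixture's y.
- module_center (a point): Centre of the power module to be moved: black plastic brick with a grey seam, 60 (its x) x 36 (its y) x 24 mm (its z), 0.12 kg. Starts lying in the nest under the lid. The grey bench mat (z 0 to 1 mm) between fixture and cradles, about x 0.50, y 0.02 m from the robot's base, is always clear for setting it down.
- cradle: The empty one of two like cradles, fixed: aluminium channel, open above and at both ends. Origin: underside, below the channel's middle; x along the channel, z up. Floor at z 30, 44 long (x); walls 54 long, 41 apart up to z 60, flaring to about 55 apart at z 72 mm. Base 44 (x) x 100 mm. The module lies in it along x, either end first, centre at z 42, its ends 3 mm beyond the walls and 8 mm beyond the base.
- module_b_center (a point): Centre of another module of the same kind, already lying in a second cradle of the same kind; to be left alone.

How it is judged:
On the way, in this order (a step that is already met when the one before it is completed fails the run):
1. the lid is swung past vertical and lies back, open (value of joint lid above 1.75 rad), for 0.3 s.
2. the module is out of the fixture, set down flat on the bench and let go (height (world z) of module_center below 0.018 m and angle between module_center's own z axis and vertical below 0.15 rad and contact force between the fingers and module below 0.1 N and linear speed of module below 0.03 m/s), for 0.2 s.
At the end, for the whole second after the job is handed in: The lid stands open past vertical (joint above 1.75), and the module lies at rest and flat on the floor of the empty cradle (centre 42 mm above the cradle's underside, within 4 mm), along the channel, its centre within 8 mm of the channel's middle lengthwise (value of joint lid above 1.75 rad and x of module_center in the frame of cradle between -0.008 and 0.008 m and y of module_center in the frame of cradle between -0.006 and 0.006 m and z of module_center in the frame of cradle between 0.038 and 0.0455 m and angle between the x axis of module_center and the x axis of cradle, either way round below 0.17 rad and angle between module_center's own z axis and vertical below 0.1 rad and linear speed of module below 0.02 m/s); the robot touches nothing.
It fails at once if the module is dropped into the cradle: let go more than 8 mm above its floor (x of module_center in the frame of cradle between -0.03 and 0.03 m and y of module_center in the frame of cradle between -0.03 and 0.03 m and z of module_center in the frame of cradle above 0.05 m and contact force between the fingers and module below 0.05 N).
It fails at once if the module in the other cradle is disturbed (moved more than 15 mm) (distance of module_b_center from where it was at the start of the episode above 0.015 m).
It also fails if it takes over 72 s, if anything falls off the work surface, if the arm or the gripper's body presses on something with over 40 N, if the wrist force passes 120 N, or if a joint passes its speed limit or range.

## Working session

There is one attempt and no reset: what is moved stays moved. The work goes in short steps, Python scripts to look and compute and a tool call to move; the robot and the scene stay as the last step left them, time stands still between calls to the robot, and variables do not carry over. Pictures are saved under pics/ and viewed, about 8 in all and at most 12, crops included, and the job is handed in when it is done.

Besides the shell and the picture viewer there is one more tool, called after ">>>" as name(argument=value, ...), one argument or row to a line, values as JSON. jog_arm: Moves the arm, as the interface text tells. Its arguments: {"type":"object","properties":{"deltas":{"type":"array","items":{"type":"number"}},"claw":{"type":"number"},"newtons":{"type":"number"}},"required":["deltas"]}

```bash
mkdir -p pics; ls; cat > h.py <<'E'
import numpy as np, cv2
from cell import robot
def snap(cam,name):
    p=robot.camera_params(cam); im=robot.read_camera(cam)
    cv2.imwrite(f'pics/{name}.png',im[:,:,::-1]); return im,p
def ray(p,u,v,z):
    R=np.array(p['R']);t=np.array(p['t']);c=-R.T@t
    d=R.T@np.array([(u-p['cx'])/p['fx'],(v-p['cy'])/p['fy'],1]); return c+d*(z-c[2])/d[2]
def proj(p,X):
    c=np.array(p['R'])@np.array(X)+np.array(p['t']); return p['fx']*c[0]/c[2]+p['cx'],p['fy']*c[1]/c[2]+p['cy']
E
python3 - <<'E'
from h import *
a,p=snap('top','top0');b,q=snap('side','side0')
cv2.imwrite('pics/both.png',cv2.resize(a,(800,600))[:,:,::-1])
print(p,q);print(robot.observe())
E
```

```text
pics
{'fx': 394.3532176492181, 'fy': 394.3532176492181, 'cx': 248.32993807484388, 'cy': 190.1980226654816, 'R': array([[-0.00627109, -0.99996458,  0.00561316],
       [-0.97981029,  0.00502277, -0.19986638],
       [ 0.19983111, -0.00675321, -0.97980708]]), 't': array([-0.04897441,  0.51283677,  0.99319019])} {'fx': 440.5664375331752, 'fy': 440.5664375331752, 'cx': 260.2230764938623, 'cy': 192.31343989243058, 'R': array([[-0.99257126, -0.1201675 ,  0.01902788],
       [-0.07825941,  0.51085641, -0.85609649],
       [ 0.09315447, -0.85122588, -0.51646563]]), 't': array([0.50602069, 0.11862275, 0.97501462])}
{'time': 0.1, 'qpos': array([ 1.13700120e+00,  3.42633298e-01,  1.52489386e+00, -2.21946816e-05,
        1.27541750e+00, -1.45989005e-01]), 'qvel': array([-0.00074743, -0.00111882, -0.00172201, -0.00048079, -0.00039407,
        0.0003032 ]), 'joint_efforts': array([ 1.99052760e-03, -4.32005489e+01, -2.44697446e+01,  7.17674894e-02,
        5.25837787e-02, -7.94115476e-05]), 'tool_pos': array([0.14885488, 0.50309832, 0.23713435]), 'tool_rot': array([-3.14025195e+00, -1.75677674e-04,  2.85379289e+00]), 'contact_force': array([-0.38492391,  1.02478991, -0.72700999]), 'torque': array([-0.04156927,  0.04319824, -0.01088464]), 'opening': 0.0917196580084137}
```

View pics/both.png

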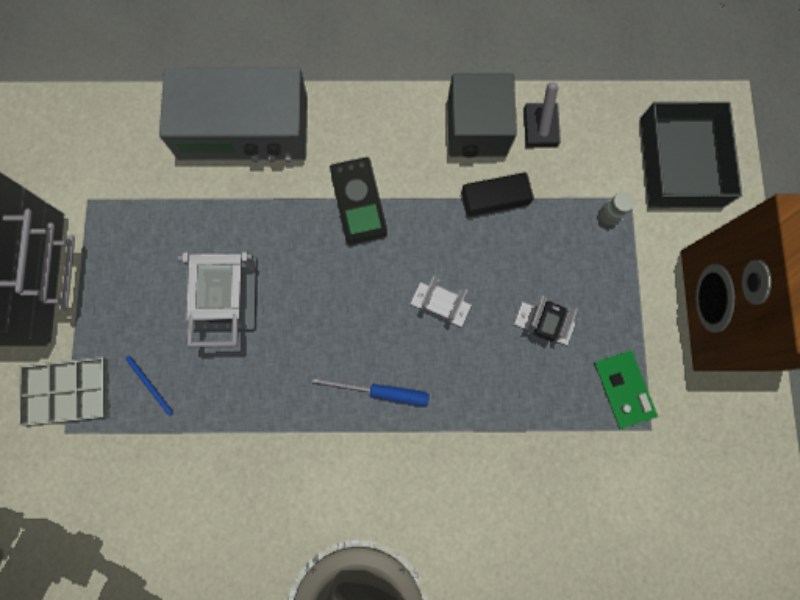

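View pics/side0.png

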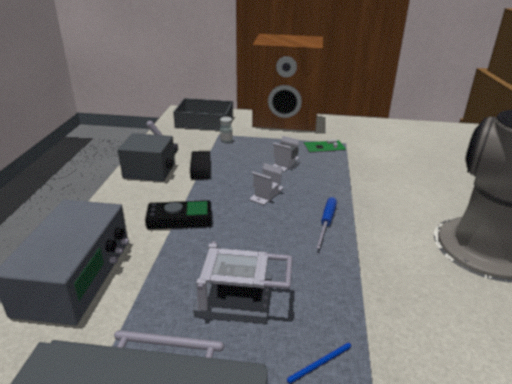

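The top view shows the fixture with its handle bar near (214,345) and hinge near (215,258), in 800x600 pixels. The empty cradle is near (441,302) and the occupied one near (548,322). The side view agrees. I'll enlarge both areas.

```bash
python3 - <<'E'
from h import *
a=cv2.imread('pics/top0.png')
f=cv2.resize(a[155:230,110:170],None,fx=8,fy=8,interpolation=cv2.INTER_CUBIC) # 480x600
c=cv2.resize(a[172:217,258:306],None,fx=6.5,fy=6.5,interpolation=cv2.INTER_CUBIC)
o=np.zeros((600,800,3),np.uint8);o[:,:480]=f;o[:c.shape[0],485:485+c.shape[1]]=c[:,:315]
cv2.imwrite('pics/crop.png',o)
E
```

```text
(no output)
```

View pics/crop.png

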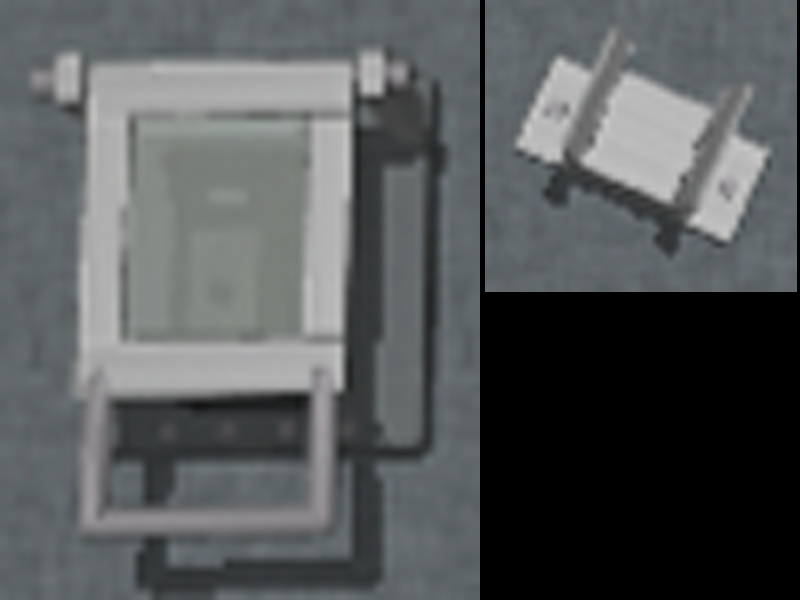

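```bash
python3 - <<'E'
from h import *
p=robot.camera_params('top')
F=lambda u,v:(110+(u+.5)/8-.5,155+(v+.5)/8-.5)
C=lambda u,v:(258+(u-485+.5)/6.5-.5,172+(v+.5)/6.5-.5)
h=[ray(p,*F(*x),.078) for x in((82,521),(332,519),(95,62),(352,62),(40,80),(400,72))];print(np.round(h,4))
a=(h[0]+h[1])/2;b=(h[4]+h[5])/2;print(a,b,np.linalg.norm(a-b),np.arctan2(*(b-a)[1::-1]))
for z in(.005,.03):
  c=[ray(p,*C(*x),z) for x in((557,55),(772,150),(728,243),(517,150))];print(z,np.round(c,4),np.mean(c,0),[np.linalg.norm(c[i]-c[i-1]) for i in range(4)])
c=[ray(p,*C(*x),.072) for x in((617,30),(745,88))];print(c,np.linalg.norm(c[0]-c[1]))
E
```

```text
[[0.4325 0.2751 0.078 ]
 [0.4327 0.1959 0.078 ]
 [0.5834 0.2797 0.078 ]
 [0.583  0.1958 0.078 ]
 [0.5774 0.2973 0.078 ]
 [0.5795 0.18   0.078 ]]
[0.43258088 0.23548323 0.078     ] [0.57843695 0.23863561 0.078     ] 0.1458901318227474 0.021609603400951923
0.005 [[ 0.5507 -0.109   0.005 ]
 [ 0.5088 -0.1999  0.005 ]
 [ 0.4689 -0.18    0.005 ]
 [ 0.5093 -0.0913  0.005 ]] [ 0.50942426 -0.14507102  0.005     ] [np.float64(0.045016640972750314), np.float64(0.10008993185067301), np.float64(0.044618936173491414), np.float64(0.09744916431034208)]
0.03 [[ 0.545  -0.1075  0.03  ]
 [ 0.504  -0.1963  0.03  ]
 [ 0.465  -0.1768  0.03  ]
 [ 0.5045 -0.0902  0.03  ]] [ 0.50462182 -0.14273119  0.03      ] [np.float64(0.043965742594258776), np.float64(0.09775336597609179), np.float64(0.043577322080091484), np.float64(0.09517424626789887)]
[array([ 0.54548034, -0.12937762,  0.072     ]), array([ 0.52131626, -0.18022746,  0.072     ])] 0.056299278962451946
```

>>> jog_arm(
  deltas=[0.3,-0.3,0,0,0,-0.067,0.6,-0.6,0,0,0,-0.134,0.8,-0.8,0,0,0,-0.2,0.95,-0.9,-0.1,0,0,-0.268],
  claw=0.75,
)

```text
time: 0.43
tool_pos: [0.2458, 0.4118, 0.2289]
tool_rot: [3.139, 0.001, 2.427]
contact_force: [0.3, 0.7, 0.7]
opening: 0.0709
```

>>> jog_arm(
  deltas=[0.3,-0.3,0,0,0,-0.067,0.6,-0.6,0,0,0,-0.134,0.8,-0.8,0,0,0,-0.2,0.95,-0.9,-0.1,0,0,-0.268],
)

```text
time: 0.77
tool_pos: [0.3413, 0.3214, 0.2188]
tool_rot: [3.139, 0.0, 2.005]
contact_force: [0.5, 1.3, 0.6]
opening: 0.0689
```

>>> jog_arm(
  deltas=[0.3,-0.3,0,0,0,-0.067,0.6,-0.6,0,0,0,-0.134,0.8,-0.8,0,0,0,-0.2,0.93,-0.88,-0.15,0,0,-0.268,0.93,-0.88,-0.15,0,0,-0.268],
)

```text
time: 1.18
tool_pos: [0.4333, 0.2329, 0.2005]
tool_rot: [-3.139, 0.002, 1.582]
contact_force: [-0.5, -1.2, 0.1]
opening: 0.0687
```

```bash
python3 - <<'E'
from h import *
o=robot.observe();print(o['tool_pos'],o['tool_rot'],o['qpos'],o['time'])
a,p=snap('wrist','w1')
R=np.array(p['R']);print(-R.T@np.array(p['t']))
for y in (-.031,.031): print(proj(p,[.4326,.2355+y,.078]))
E
```

```text
[0.43334285 0.23294999 0.20052913] [-3.13910631e+00  1.61743790e-03  1.58249479e+00] [ 3.37791501e-01  3.18587251e-01  1.66847195e+00 -8.03382486e-04
  1.15740703e+00  3.26418838e-01] 1.1833
[0.43166109 0.31476212 0.34830913]
(np.float64(256.18944461294063), np.float64(217.0598034169942))
(np.float64(257.0187312874299), np.float64(150.26547973168766))
```

View pics/w1.png

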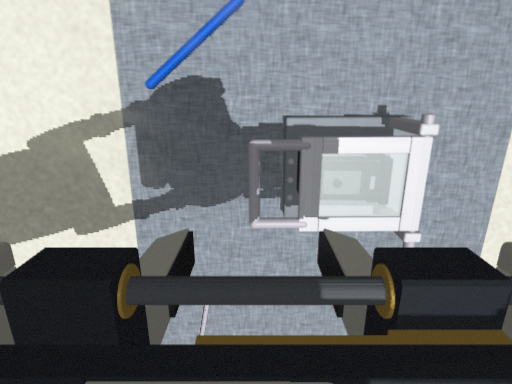

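The wrist view shows the bar at column about 254, rows 143–226. I predicted column 256.6 with mid row 184, so it agrees to about 2 mm. I'll narrow the jaws to fit the 35 mm gap and go down onto the bar.

>>> jog_arm(
  deltas=[-0.02,0.03,-0.1,0,0,0,-0.02,0.03,-0.3,0,0,0,-0.02,0.03,-0.5,0,0,0,-0.02,0.03,-0.7,0,0,0,-0.02,0.03,-0.8,0,0,0],
  claw=0.28,
)

```text
time: 1.65
tool_pos: [0.4278, 0.2391, 0.1211]
tool_rot: [-3.138, 0.001, 1.595]
contact_force: [-0.8, 0.0, 1.0]
opening: 0.0401
```

>>> jog_arm(
  deltas=[0,0,-0.15,0,0,0,0,0,-0.3,0,0,0,0,0,-0.45,0,0,0,0,0,-0.5,0,0,0,0,0,-0.5,0,0,0],
)

```text
time: 2.07
tool_pos: [0.4285, 0.2389, 0.072]
tool_rot: [-3.139, 0.001, 1.594]
contact_force: [-0.4, -0.5, -0.3]
opening: 0.0261
```

>>> jog_arm(
  deltas=[0,0,0,0,0,0,0,0,0,0,0,0,0,0,0,0,0,0,0,0,0,0,0,0,0,0,0,0,0,0],
  claw=0,
  newtons=10,
)

```text
time: 2.48
tool_pos: [0.432, 0.239, 0.0739]
tool_rot: [3.137, -0.001, 1.591]
contact_force: [4.2, 0.6, -1.6]
opening: 0.0095
```

>>> jog_arm(
  deltas=[0.04,0,0.181,0,0,0,0.075,0,0.359,0,0,0,0.13,0,0.531,0,0,0,0.208,0,0.695,0,0,0,0.304,0.005,0.848,0,0,0],
)

```text
time: 2.9
tool_pos: [0.4575, 0.2391, 0.1584]
tool_rot: [-3.135, -0.0, 1.591]
contact_force: [-5.9, 1.0, 1.2]
opening: 0.0096
```

>>> jog_arm(
  deltas=[0.115,0,0.14,0,0,0,0.247,0.005,0.265,0,0,0,0.393,0.01,0.372,0,0,0,0.551,0.01,0.46,0,0,0,0.719,0.015,0.528,0,0,0],
)

```text
time: 3.32
tool_pos: [0.5318, 0.2404, 0.2128]
tool_rot: [-3.141, -0.0, 1.591]
contact_force: [-0.3, -0.5, 1.5]
opening: 0.0094
```

>>> jog_arm(
  deltas=[0.175,0.003,0.046,0,0,0,0.354,0.007,0.07,0,0,0,0.536,0.01,0.072,0,0,0,0.715,0.015,0.051,0,0,0,0.857,0.017,0.018,0,0,0],
)

```text
time: 3.73
tool_pos: [0.6187, 0.2417, 0.2127]
tool_rot: [-3.142, 0.0, 1.591]
contact_force: [-1.1, -0.7, 0.3]
opening: 0.0096
```

```bash
python3 - <<'E'
from h import *
o=robot.observe();print(o['tool_pos'],o['opening'],o['contact_force'],o['time'])
a,p=snap('side','s2')
cv2.imwrite('pics/s2c.png',cv2.resize(a[140:330,150:350],None,fx=3,fy=3)[:,:,::-1])
E
```

```text
[0.61873692 0.24174158 0.21268647] 0.0096495712329988 [-1.05560147 -0.67166285  0.27319978] 3.7333
```

View pics/s2c.png

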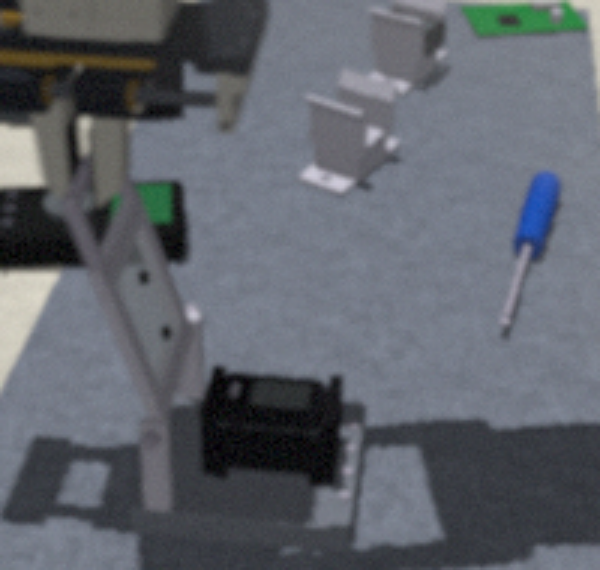

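The lid is past vertical, leaning back with the bar still in the jaws. The module lies in the nest in clear view. I'll nudge the lid a little further, let go, rise, and turn the jaws across the module.

>>> jog_arm(
  deltas=[0.05,0,-0.015,0,0,0,0.08,0,-0.03,0,0,0,0.08,0,-0.03,0,0,0],
)

```text
time: 4.03
tool_pos: [0.6265, 0.2418, 0.2097]
tool_rot: [3.14, 0.0, 1.591]
contact_force: [1.3, -2.4, 4.1]
opening: 0.0096
```

>>> jog_arm(
  deltas=[0,0,0,0,0,0,0,0,0,0,0,0,0,0,0,0,0,0,0,0,0.1,0,0,0,0,0,0.3,0,0,0],
  claw=0.35,
)

```text
time: 4.45
tool_pos: [0.6244, 0.2421, 0.237]
tool_rot: [-3.135, 0.001, 1.591]
contact_force: [0.4, 0.2, -0.9]
opening: 0.0311
```

>>> jog_arm(
  deltas=[0,0,0.2,0,0,0,0,0,0.4,0,0,0.07,-0.2,0,0.5,0,0,0.14,-0.5,0,0.5,0,0,0.21,-0.8,0,0.5,0,0,0.28],
)

```text
time: 4.87
tool_pos: [0.5453, 0.2422, 0.2901]
tool_rot: [3.14, -0.0, 2.036]
contact_force: [-0.1, 0.3, -0.2]
opening: 0.0322
```

>>> jog_arm(
  deltas=[0,0,0,0,0,0.075,-0.1,0,0,0,0,0.15,-0.2,0,0,0,0,0.22,-0.3,0,0,0,0,0.29,-0.3,0,0,0,0,0.36],
  claw=0.75,
)

```text
time: 5.28
tool_pos: [0.5142, 0.2425, 0.2903]
tool_rot: [3.141, -0.0, 2.603]
contact_force: [0.9, -0.5, 0.2]
opening: 0.061
```

>>> jog_arm(
  deltas=[0,0,0,0,0,0.075,0,0,0,0,0,0.15,0,0,0,0,0,0.22,0,0,0,0,0,0.29,0,0,0,0,0,0.36],
)

```text
time: 5.7
tool_pos: [0.5157, 0.2423, 0.2899]
tool_rot: [3.141, 0.0, -3.116]
contact_force: [0.1, -0.4, -0.8]
opening: 0.0688
```

```bash
python3 - <<'E'
from h import *
o=robot.observe();print(o['tool_pos'],o['tool_rot'],o['qpos'],o['time'])
a,p=snap('wrist','w3')
cv2.imwrite('pics/w3s.png',cv2.resize(a,(800,600))[:,:,::-1])
c=np.array([.517,.237]);u=np.array([1,.02]);v=np.array([-.02,1])
for i,j in((-.03,-.018),(-.03,.018),(.03,.018),(.03,-.018)):
  print(np.array(proj(p,[*(c+u*i+v*j),.069]))/.64)
E
```

```text
[0.51566756 0.24229148 0.28992056] [ 3.14119711e+00  1.82179014e-04 -3.11577095e+00] [ 3.04568127e-01  3.92654301e-01  1.30344200e+00  3.32770688e-04
  1.44521238e+00 -1.29209158e+00] 5.7
[368.84674395 220.37487755]
[417.12615403 220.63641845]
[415.90476519 297.52535934]
[369.87088974 297.27699943]
```

View pics/w3s.png

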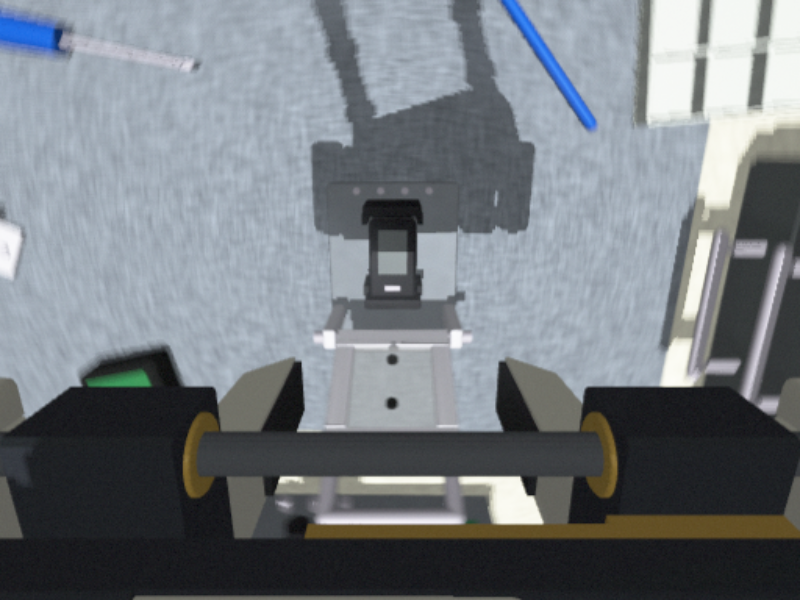

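The wrist view shows the module top at columns 370–417, rows about 220–297. My predicted box was 369–417 by 220–297, so the nest position holds. Now I'll go down and grip the long sides.

>>> jog_arm(
  deltas=[0.015,-0.053,-0.2,0,0,0,0.015,-0.053,-0.5,0,0,0,0.015,-0.053,-0.8,0,0,0,0.015,-0.053,-1,0,0,0],
)

```text
time: 6.08
tool_pos: [0.5164, 0.2366, 0.1872]
tool_rot: [-3.141, -0.002, -3.124]
contact_force: [0.4, -0.8, -0.5]
opening: 0.0688
```

>>> jog_arm(
  deltas=[0,0,-0.2,0,0,0,0,0,-0.5,0,0,0,0,0,-0.8,0,0,0,0,0,-1,0,0,0],
)

```text
time: 6.42
tool_pos: [0.5164, 0.2367, 0.0872]
tool_rot: [-3.141, -0.002, -3.124]
contact_force: [-0.4, -0.5, 0.0]
opening: 0.0691
```

>>> jog_arm(
  deltas=[0,0,-0.15,0,0,0,0,0,-0.25,0,0,0,0,0,-0.3,0,0,0,0,0,-0.3,0,0,0,0,0,-0.3,0,0,0],
)

```text
time: 6.83
tool_pos: [0.518, 0.2371, 0.0599]
tool_rot: [3.141, 0.001, -3.122]
contact_force: [0.2, -0.2, 0.2]
opening: 0.0688
```

>>> jog_arm(
  deltas=[0,0,0,0,0,0,0,0,0,0,0,0,0,0,0,0,0,0,0,0,0,0,0,0,0,0,0,0,0,0],
  claw=0,
  newtons=20,
)

```text
time: 7.25
tool_pos: [0.5177, 0.2369, 0.0595]
tool_rot: [3.141, 0.001, -3.122]
contact_force: [-0.7, -0.2, -0.1]
opening: 0.04
```

>>> jog_arm(
  deltas=[0,0,0,0,0,0,0,0,0.05,0,0,0,0,0,0.15,0,0,0,0,0,0.3,0,0,0],
)

```text
time: 7.58
tool_pos: [0.5167, 0.2366, 0.0889]
tool_rot: [-3.141, -0.003, -3.122]
contact_force: [-0.3, 1.0, -1.1]
opening: 0.0359
```

>>> jog_arm(
  deltas=[0,0,0.2,0,0,0,-0.02,-0.1,0.3,0,0,-0.05,-0.04,-0.4,0.3,0,0,-0.1,-0.06,-0.7,0.3,0,0,-0.14,-0.08,-1,0.3,0,0,-0.14],
)

```text
time: 8.0
tool_pos: [0.5094, 0.1361, 0.1203]
tool_rot: [3.141, 0.001, 2.94]
contact_force: [1.3, -0.6, -1.8]
opening: 0.0362
```

>>> jog_arm(
  deltas=[0,-0.3,0,0,0,-0.05,0,-0.6,0,0,0,-0.1,-0.05,-0.9,0,0,0,-0.14,-0.09,-1,0,0,0,-0.147],
)

```text
time: 8.33
tool_pos: [0.5005, 0.0336, 0.12]
tool_rot: [-3.141, 0.001, 2.705]
contact_force: [0.7, 0.3, -1.4]
opening: 0.0358
```

>>> jog_arm(
  deltas=[0,-0.17,-0.2,0,0,0,0,-0.17,-0.4,0,0,0,0,-0.17,-0.6,0,0,0,0,-0.17,-0.75,0,0,0,0,-0.17,-0.8,0,0,0],
)

```text
time: 8.75
tool_pos: [0.4994, 0.0202, 0.0377]
tool_rot: [-3.141, -0.003, 2.711]
contact_force: [0.2, -0.3, -0.6]
opening: 0.0357
```

>>> jog_arm(
  deltas=[0,0,-0.08,0,0,0,0,0,-0.14,0,0,0,0,0,-0.18,0,0,0,0,0,-0.21,0,0,0,0,0,-0.22,0,0,0],
)

```text
time: 9.17
tool_pos: [0.5006, 0.0199, 0.0171]
tool_rot: [3.141, 0.0, 2.711]
contact_force: [0.1, 0.2, -0.4]
opening: 0.0357
```

>>> jog_arm(
  deltas=[0,0,0,0,0,0,0,0,-0.007,0,0,0,0,0,-0.007,0,0,0],
)

```text
time: 9.42
tool_pos: [0.5007, 0.0198, 0.0167]
tool_rot: [3.141, 0.001, 2.711]
contact_force: [0.5, 1.0, -0.8]
opening: 0.0357
```

>>> jog_arm(
  deltas=[0,0,-0.007,0,0,0,0,0,-0.014,0,0,0,0,0,-0.014,0,0,0,0,0,-0.014,0,0,0],
)

```text
time: 9.75
tool_pos: [0.5005, 0.0198, 0.015]
tool_rot: [3.142, -0.0, 2.711]
contact_force: [-0.7, 0.6, -0.7]
opening: 0.0356
```

```bash
python3 - <<'E'
from h import *
o=robot.observe();print(o['tool_pos'],o['contact_force'])
E
```

```text
[0.50047514 0.01982402 0.01504027] [-0.6948348   0.56989253 -0.67912793]
```

>>> jog_arm(
  deltas=[0,0,-0.007,0,0,0,0,0,-0.014,0,0,0,0,0,-0.014,0,0,0,0,0,-0.014,0,0,0],
)

```text
time: 10.08
tool_pos: [0.5006, 0.0198, 0.0143]
tool_rot: [3.141, 0.0, 2.711]
contact_force: [-2.2, -0.7, 6.7]
opening: 0.036
```

The module is touching the mat (6.7 N up). I'll let go, rise, and turn the jaws 90°.

>>> jog_arm(
  deltas=[0,0,0.005,0,0,0,0,0,0.005,0,0,0,0,0,0.005,0,0,0,0,0,0.005,0,0,0,0,0,0.005,0,0,0],
  claw=0.9,
)

```text
time: 10.5
tool_pos: [0.5005, 0.0198, 0.014]
tool_rot: [3.142, -0.0, 2.711]
contact_force: [-0.6, 0.7, -1.1]
opening: 0.0644
```

>>> jog_arm(
  deltas=[0,0,0.1,0,0,0,0,0,0.35,0,0,0,0,0,0.7,0,0,-0.03,0,0,1,0,0,-0.1,0,0,1,0,0,-0.17],
)

```text
time: 10.92
tool_pos: [0.5037, 0.0196, 0.1203]
tool_rot: [3.136, 0.009, 2.439]
contact_force: [0.5, 0.2, 0.3]
opening: 0.0826
```

>>> jog_arm(
  deltas=[0,0,0.2,0,0,-0.079,0,0,0.2,0,0,-0.158,0,0,0.2,0,0,-0.237,0,0,0.2,0,0,-0.316,0,0,0.2,0,0,-0.39],
)

```text
time: 11.33
tool_pos: [0.5005, 0.0198, 0.135]
tool_rot: [3.141, 0.0, 1.825]
contact_force: [-0.5, -0.6, 0.3]
opening: 0.0827
```

>>> jog_arm(
  deltas=[0,0,0,0,0,-0.079,0,0,0,0,0,-0.158,0,0,0,0,0,-0.237,0,0,0,0,0,-0.316,0,0,0,0,0,-0.39],
)

```text
time: 11.75
tool_pos: [0.5004, 0.0198, 0.1348]
tool_rot: [3.141, -0.0, 1.212]
contact_force: [0.4, -0.4, -0.4]
opening: 0.0829
```

>>> jog_arm(
  deltas=[0,0,0,0,0,-0.05,0,0,0,0,0,-0.05],
)

```text
time: 11.92
tool_pos: [0.5005, 0.0198, 0.1348]
tool_rot: [3.141, -0.0, 1.137]
contact_force: [-0.2, -0.6, -0.8]
opening: 0.0826
```

```bash
python3 - <<'E'
from h import *
o=robot.observe();print(o['tool_pos'],o['tool_rot'],o['qpos'],o['opening'],o['time'])
a,p=snap('wrist','w4')
b,q=snap('top','t4')
cv2.imwrite('pics/w4s.png',cv2.resize(a,(800,600))[:,:,::-1])
c=np.array([.5005,.0198]);y=-.43;u=np.array([np.cos(y),np.sin(y)]);v=np.array([-u[1],u[0]])
for i,j in((-.03,-.018),(-.03,.018),(.03,.018),(.03,-.018)):
  print('module',np.round(np.array(proj(p,[*(c+u*i+v*j),.025]))/.64))
c=np.array([.5094,-.145])
for i,j in((-.022,-.05),(-.022,.05),(.022,.05),(.022,-.05)):
  print('cr',np.round(np.array(proj(p,[*(c+u*i+v*j),.005]))/.64))
for i,j in((-.027,-.0275),(-.027,.0275),(.027,.0275),(.027,-.0275)):
  print('wall',np.round(np.array(proj(p,[*(c+u*i+v*j),.072]))/.64))
E
```

```text
[0.50047531 0.01983935 0.13479444] [ 3.14108906e+00 -1.37280629e-04  1.13730212e+00] [-1.13495156e-01  4.09437012e-01  1.73609529e+00 -3.34932682e-05
  9.95539140e-01  3.20017301e-01] 0.08262691245869343 11.9167
module [348. 330.]
module [345. 267.]
module [457. 267.]
module [455. 330.]
cr [480. 555.]
cr [487. 432.]
cr [555. 431.]
cr [542. 555.]
wall [491. 618.]
wall [497. 539.]
wall [599. 539.]
wall [587. 618.]
```

View pics/w4s.png

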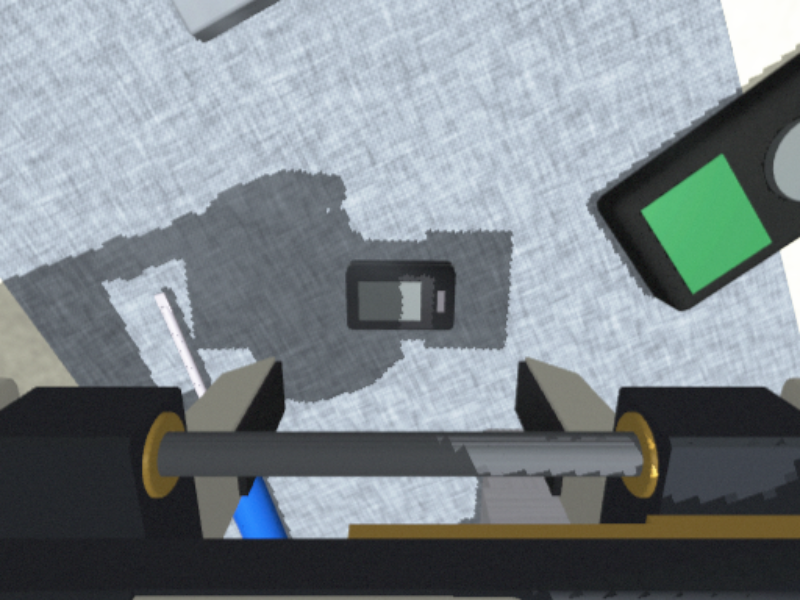

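The module lies flat at columns 347–454, rows 262–328. I predicted 346–456 by 267–330, and it is aligned with the jaws. Going down to take it by its ends.

>>> jog_arm(
  deltas=[0,0,-0.15,0,0,0,0,0,-0.4,0,0,0,0,0,-0.65,0,0,0,0,0,-0.85,0,0,0,0,0,-1,0,0,0],
)

```text
time: 12.43
tool_pos: [0.4998, 0.0199, 0.0327]
tool_rot: [-3.14, 0.001, 1.143]
contact_force: [0.1, -1.2, -0.6]
opening: 0.0828
```

>>> jog_arm(
  deltas=[0,0,-0.1,0,0,0,0,0,-0.17,0,0,0,0,0,-0.195,0,0,0,0,0,-0.195,0,0,0],
)

```text
time: 12.77
tool_pos: [0.5006, 0.0198, 0.0146]
tool_rot: [-3.142, 0.0, 1.141]
contact_force: [0.2, 0.2, 0.2]
opening: 0.0829
```

>>> jog_arm(
  deltas=[0,0,0,0,0,0,0,0,0,0,0,0,0,0,0,0,0,0,0,0,0,0,0,0,0,0,0,0,0,0],
  claw=0,
  newtons=25,
)

```text
time: 13.18
tool_pos: [0.5008, 0.0198, 0.0152]
tool_rot: [3.14, -0.0, 1.14]
contact_force: [0.1, 0.5, 2.6]
opening: 0.06
```

>>> jog_arm(
  deltas=[0,0,0,0,0,0,0,0,0,0,0,0,0,0,0,0,0,0],
)

```text
time: 13.43
tool_pos: [0.5009, 0.0198, 0.0152]
tool_rot: [3.141, -0.0, 1.14]
contact_force: [-1.4, -0.0, 6.2]
opening: 0.0601
```

Gripped at 60 mm. Before going over, I'll check the cradle estimate by drawing its model on the first top and side pictures, while lifting.

>>> jog_arm(
  deltas=[0,0,0.1,0,0,0,0,0,0.3,0,0,0,0,0,0.6,0,0,0,0,0,0.9,0,0,0,0,0,1,0,0,0],
)

```text
time: 13.85
tool_pos: [0.5022, 0.0197, 0.1188]
tool_rot: [3.136, -0.002, 1.14]
contact_force: [0.7, -1.5, -1.2]
opening: 0.0597
```

```bash
python3 - <<'E'
from h import *
y=-.43;u=np.array([np.cos(y),np.sin(y)]);v=np.array([-u[1],u[0]]);c=np.array([.5094,-.145])
P=lambda p,i,j,z:proj(p,[*(c+u*i+v*j),z])
o=[]
for cam,f,(x0,y0) in(('top','top0',(255,168)),('side','side0',(238,158))):
  p=robot.camera_params(cam);k=7
  a=cv2.resize(cv2.imread(f'pics/{f}.png')[y0:y0+50,x0:x0+56],None,fx=k,fy=k,interpolation=cv2.INTER_CUBIC)
  def poly(pts,col): cv2.polylines(a,[np.array([((s-x0+.5)*k,(t-y0+.5)*k) for s,t in pts],int)],True,col,1)
  poly([P(p,i,j,.005) for i,j in((-.022,-.05),(-.022,.05),(.022,.05),(.022,-.05))],(0,0,255))
  poly([P(p,i,j,.030) for i,j in((-.022,-.0205),(-.022,.0205),(.022,.0205),(.022,-.0205))],(255,0,0))
  for s in(-1,1):
    poly([P(p,-.027,s*.0275,.072),P(p,.027,s*.0275,.072),P(p,.027,s*.0205,.06),P(p,-.027,s*.0205,.06)],(0,255,0))
  o.append(a)
cv2.imwrite('pics/ov.png',np.hstack(o))
E
```

```text
(no output)
```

View pics/ov.png

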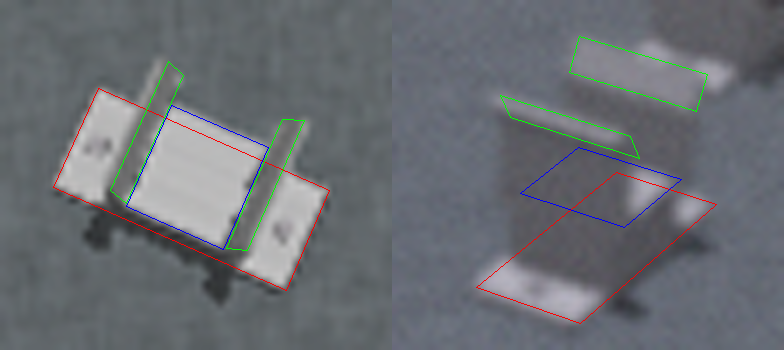

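The model outline fits the cradle within about 2 mm in both views. Moving over it now, then down to just above the floor.

>>> jog_arm(
  deltas=[0,-0.15,0,0,0,0,0,-0.4,0,0,0,0,0.05,-0.65,0,0,0,0,0.08,-0.9,0,0,0,0,0.089,-1,0,0,0,0],
)

```text
time: 14.27
tool_pos: [0.5096, -0.0827, 0.1145]
tool_rot: [3.141, 0.001, 1.139]
contact_force: [-0.3, 0.4, 0.3]
opening: 0.0599
```

>>> jog_arm(
  deltas=[0,-0.25,0,0,0,0,0,-0.5,0,0,0,0,0,-0.648,0,0,0,0,0,-0.648,0,0,0,0,0,-0.648,0,0,0,0],
)

```text
time: 14.68
tool_pos: [0.5089, -0.1449, 0.1142]
tool_rot: [-3.14, -0.0, 1.138]
contact_force: [-0.3, 0.4, -1.9]
opening: 0.0596
```

```bash
python3 - <<'E'
from h import *
o=robot.observe();print(o['tool_pos'],o['tool_rot'],o['opening'],o['contact_force'],o['time'])
a,p=snap('wrist','w5');b,q=snap('side','s5')
k=6;x0,y0=225,130
s=cv2.resize(b[y0:y0+75,x0:x0+66],None,fx=k,fy=k,interpolation=cv2.INTER_CUBIC)
w=cv2.resize(a[130:280,160:360],(400,300))
out=np.zeros((450,800,3),np.uint8);out[:,:396]=s;out[:300,400:]=w
cv2.imwrite('pics/c5.png',out[:,:,::-1])
E
```

```text
[ 0.50892621 -0.1448733   0.11423044] [-3.14038111e+00 -3.76682365e-04  1.13837204e+00] 0.05961857247918634 [-0.33405291  0.36148619 -1.92120633] 14.6833
```

View pics/c5.png

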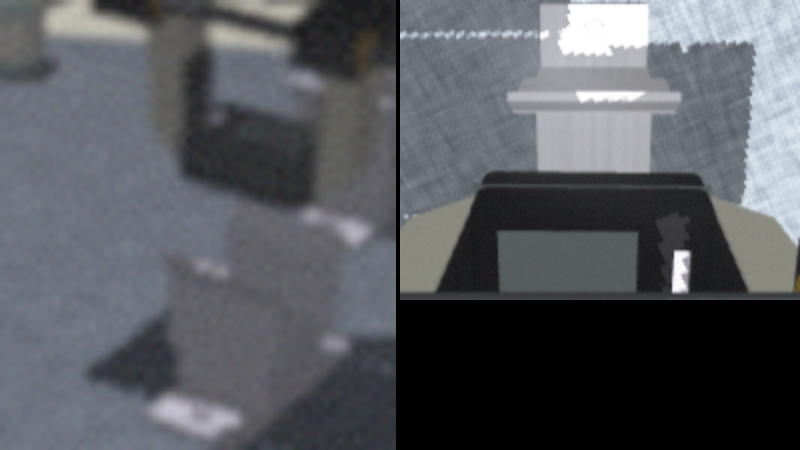

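The wrist view shows the near wall at columns 508–681 (centre 594) and the module at 480–705 (centre 592), so they are lined up lengthwise. I'll check crosswise numerically.

```bash
python3 - <<'E'
from h import *
p=robot.camera_params('wrist')
y=-.43;u=np.array([np.cos(y),np.sin(y)]);v=np.array([-u[1],u[0]]);c=np.array([.5094,-.145])
for n,i,j,z in(('wallL',-.027,.0275,.072),('wallR',.027,.0275,.072),('baseL',-.022,.05,.005),('baseR',.022,.05,.005),('wallbot',-.027,.0205,.06)):
  s,t=proj(p,[*(c+u*i+v*j),z]);print(n,(s-160)*2,(t-130)*2)
E
```

```text
wallL 111.25679152371117 106.64405060656202
wallR 283.64159491139037 106.50453596763981
baseL 141.6356568180725 7.3631851351917135
baseR 250.62598506839652 7.2565652483314125
wallbot 116.43561329054216 116.88864389962623
```

Agreement is about 1 mm both ways, well inside the fit. Lowering.

>>> jog_arm(
  deltas=[0,0,-0.08,0,0,0,0,0,-0.18,0,0,0,0,0,-0.28,0,0,0,0,0,-0.36,0,0,0,0,0,-0.4,0,0,0],
)

```text
time: 15.2
tool_pos: [0.5085, -0.1443, 0.0727]
tool_rot: [-3.139, -0.0, 1.14]
contact_force: [-0.5, 0.0, -0.4]
opening: 0.0599
```

>>> jog_arm(
  deltas=[0,0,-0.06,0,0,0,0,0,-0.12,0,0,0,0,0,-0.18,0,0,0,0,0,-0.23,0,0,0,0,0,-0.25,0,0,0],
)

```text
time: 15.62
tool_pos: [0.5091, -0.1449, 0.0488]
tool_rot: [-3.141, 0.0, 1.14]
contact_force: [0.0, -0.1, -1.5]
opening: 0.0602
```

>>> jog_arm(
  deltas=[0,0,-0.015,0,0,0,0,0,-0.03,0,0,0,0,0,-0.04,0,0,0,0,0,-0.04,0,0,0,0,0,-0.04,0,0,0],
)

```text
time: 16.03
tool_pos: [0.5095, -0.145, 0.0458]
tool_rot: [3.141, -0.0, 1.14]
contact_force: [1.0, 0.3, -0.9]
opening: 0.0599
```

>>> jog_arm(
  deltas=[0,0,-0.008,0,0,0,0,0,-0.015,0,0,0,0,0,-0.015,0,0,0,0,0,-0.015,0,0,0],
)

```text
time: 16.37
tool_pos: [0.5096, -0.1451, 0.0452]
tool_rot: [3.141, 0.0, 1.14]
contact_force: [-2.9, 0.8, 7.9]
opening: 0.0595
```

Contact came at TCP z 0.0452, about 30 mm above the bench value (29 expected), so it is on the floor. Releasing and rising.

>>> jog_arm(
  deltas=[0,0,0,0,0,0,0,0,0,0,0,0,0,0,0,0,0,0,0,0,0.003,0,0,0,0,0,0.003,0,0,0],
  claw=0.88,
)

```text
time: 16.78
tool_pos: [0.5094, -0.145, 0.0444]
tool_rot: [-3.142, -0.0, 1.14]
contact_force: [0.8, -1.1, 0.9]
opening: 0.0804
```

>>> jog_arm(
  deltas=[0,0,0.1,0,0,0,0,0,0.3,0,0,0,0,0,0.6,0,0,0,0,0,0.9,0,0,0,0,0,1,0,0,0],
)

```text
time: 17.2
tool_pos: [0.5112, -0.1457, 0.1492]
tool_rot: [3.135, -0.0, 1.14]
contact_force: [-0.1, 0.1, 0.6]
opening: 0.0807
```

>>> jog_arm(
  deltas=[-0.2,0,0.2,0,0,0,-0.4,0,0.3,0,0,0,-0.6,0.2,0.5,0,0,0,-0.8,0.3,0.5,0,0,0,-0.8,0.3,0.5,0,0,0],
)

```text
time: 17.62
tool_pos: [0.4265, -0.1132, 0.1954]
tool_rot: [-3.141, -0.0, 1.141]
contact_force: [0.6, 0.8, 0.7]
opening: 0.0807
```

```bash
python3 - <<'E'
from h import *
o=robot.observe();print(o['tool_pos'],o['opening'],o['contact_force'],o['time'])
a,p=snap('wrist','w6');b,q=snap('side','s6')
y=-.43;u=np.array([np.cos(y),np.sin(y)]);v=np.array([-u[1],u[0]]);c=np.array([.5094,-.145])
b=b.copy();a=a.copy()
for im,pp in((a,p),(b,q)):
  pts=[proj(pp,[*(c+u*i+v*j),.054]) for i,j in((-.03,-.018),(-.03,.018),(.03,.018),(.03,-.018))]
  im2=cv2.polylines(im,[np.array(np.round(pts),int)],True,(255,0,0),1)
out=np.zeros((600,800,3),np.uint8)
out[:300,:400]=cv2.resize(a,(400,300));out[:300,400:]=cv2.resize(b,(400,300))
out[300:,:400]=cv2.resize(b[140:215,225:325],(400,300));out[300:,400:]=cv2.resize(b[190:340,160:360],(400,300))
cv2.imwrite('pics/c6.png',out[:,:,::-1])
E
```

```text
[ 0.42647106 -0.11317178  0.19536066] 0.08067162973875595 [0.56166591 0.78903206 0.66802375] 17.6167
```

View pics/c6.png

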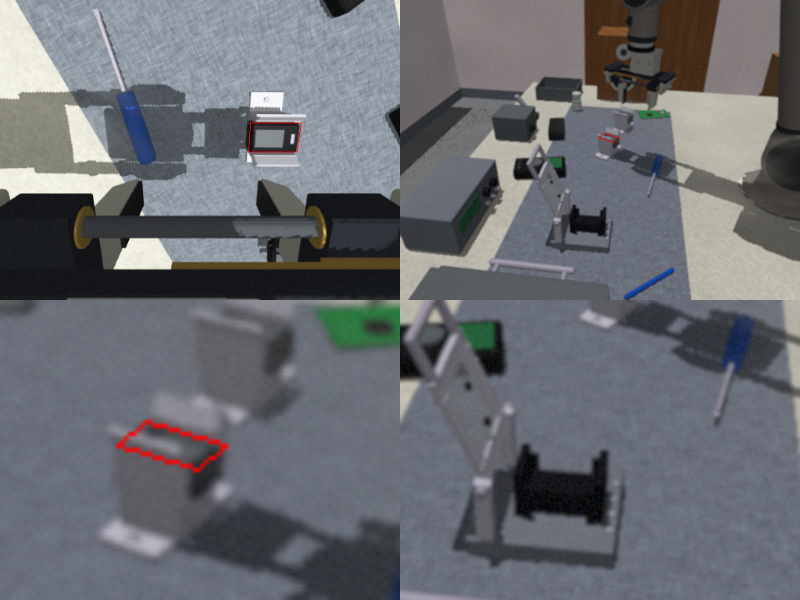

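The module fills the red predicted outline (wrist view, about (274,138)) and lies between the walls with both ends out. The lid leans back open, the nest is empty, the other cradle looks unchanged and the gripper is clear. Handing in.

```bash
python3 -c "
from cell import robot
print(robot.hand_in())"
```

```text
the job is handed in; nothing more can be done
None
```

I opened the lid, moved the module to the empty cradle and handed the job in at about 18 s of robot time. Handing in reports no verdict.

- **Lid:** I swung it by its bar past vertical and let go. The last side picture shows it leaning back, open. I saw the angle only in pictures and did not measure it.
- **Bench:** I lifted the module by its long sides and set it flat on the mat. Contact showed as 6.7 N, and then I opened the jaws fully. Touchdown came about 1.5 mm lower than I had calculated, probably a small height error at the nest.
- **Cradle:** I took the module by its two ends (60 mm opening) and lowered it until it touched the floor with 7.9 N. That was 30 mm above the bench height, against 29 mm expected, and I released it there.
- **Last checks:** The last wrist and side pictures show the module filling its predicted outline between the walls, with both ends sticking out. The second cradle looked undisturbed by eye, and the arm was clear of everything.

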